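# Turn the slotted turner round and lay it on the utensil rest

## Task

The slotted wooden turner lies with its handle pointing away from you. Pick it up, turn it end for end and lay it on the steel utensil rest: blade flat inside the three rims, handle sticking out through the rest's open front, towards the front edge of the worktop. Leave the wooden spoon lying where it is.

Things in the scene. Friction and masses are not known exactly. Their poses are not given: they have to be found in the camera images.
- turner: Slotted wooden turner, 240 mm long, about 55 to 110 g, lying flat left of the rest; handle away from the robot within 25 degrees. Origin: its underside at mid-length, within 20 mm of its balance point; +x to the blade, z up. Handle: bar 18 wide, 14 high, x = -0.12 to 0.034. Blade: x = 0.04 to 0.12, 70 wide, 4 thick, four slots. It and the spoon lie side by side in either order.
- turner_blade (a point): Centre of the turner's blade, 80 mm ahead of the turner's origin, 2 mm above its underside.
- rest: Steel utensil rest, a fixed three-sided tray. Origin: on the worktop under the middle of its inner floor, which is 120 mm along x, 110 along y, and 4 mm above the worktop. Rims 5 mm thick, 14 mm high at +x, +y and -y; the front (-x), facing the robot within 20 degrees, has no rim: there the handle sticks out over the bare worktop.
- wooden_spoon: Wooden spoon of the turner's wood, length (240 mm) and handle, but with a round bowl 56 mm across, 15 mm high. Origin: on its underside at mid-length; +x to the bowl. Its handle points to the robot. Not to be moved.

How it is judged:
At the end, for the whole second after the job is handed in: The turner lies still and flat (6 degrees), blade on the floor of the rest: blade centre within 30 mm of the floor's middle and under 12 mm above the worktop, in line with the rest within 20 degrees, handle out through the open front. The wooden spoon is within 30 mm of where it lay (horizontal distance between turner_blade and rest below 0.03 m and x of turner in the frame of rest below -0.04 m and angle between the x axis of turner and the x axis of rest, either way round below 0.35 rad and height (world z) of turner_blade below 0.012 m and angle between turner's own z axis and vertical below 0.1 rad and linear speed of turner below 0.02 m/s and angular speed of turner below 0.2 rad/s and distance of wooden_spoon from where it was at the start of the episode below 0.03 m); the robot touches nothing.
It fails at once if the wooden spoon is moved by more than 30 mm (distance of wooden_spoon from where it was at the start of the episode above 0.03 m).
It also fails if it takes over 40 s, if anything falls off the work surface, if the arm or the gripper's body presses on something with over 40 N, if the wrist force passes 120 N, or if a joint passes its speed limit or range.

## Robot

A 7-joint arm with a two-finger parallel gripper is mounted at the origin on a cart in front of the work surface, level with it; the furniture and walls round the work are solid. World frame = base frame: x ahead of the robot, y to its left, z up, the work surface at z = 0. Lengths are in m, angles in rad, forces in N, time in s.
With the tool pointing down it reaches from about 0.425 to 0.95 m from the base axis. Payload 4.7 kg.
Tool frame: the origin (TCP) lies midway between the tips of the shut fingers; the grasp point (between the pads) lies 19 mm behind it (env.grip_point_offset is the distance from the TCP to the grasp point, in m); z points along the fingers, y is the line along which they close (so a half turn about z gives the same grasp; the last joint's range is limited). The gripper opens to 87 mm and grips with 3 to 60 N. Pads are 19 mm wide; open, the fingers measure 117 mm over their backs; the gripper's body (75 mm by 190 mm) begins 51 mm behind the grasp point.
Start: joints at [1.152, 0.469, -0.049, 1.532, 0.024, 1.141, -0.082], TCP at [0.257, -0.624, 0.223] pointing down, gripper open.
Joint ranges: [-2.59, 2.59], [-0.33, 1.99], [-1.39, 1.29], [0.1, 2.45], [-1.04, 4.18], [0.21, 1.99], [-2.66, 2.66]. Speed limits (rad/s): [2.57, 2.57, 3.14, 3.14, 3.14, 3.14, 3.14].

## Interface

Orientations are given as a unit quaternion [w, x, y, z].
In Python, from station import telemetry, grab_frame, sign_off, env gives the robot as it stands.
- The arm moves only by the shell command python3 -m handwheel 'ROWS' [OPENING] [FORCE]. ROWS is JSON, a list of rows, each a list of 4 numbers: the shift along the tool's x, y, z in cm, then the turn about the tool's z in rad. In form: [[x, y, z, twist], ...]. A call has 1 to 8 rows; each row shifts and turns the commanded pose from where the row before left it, along the tool's axes as they then stand; what a row does not reach is not made up. A row lasts 1/10 s, in which the tool goes at most 50 mm and 8.59 degrees, less where a joint would pass 70% of its speed; a pose out of reach is approached as far as the arm can. A call with a gripper value outside its range is refused whole. OPENING is the closure, from -1 (fully open) to 1 (shut), set as the call begins (- or left out, the last holds). The fingers move at their own pace and stop on an object; FORCE is the grip in N (left out, the last holds). Time passes only in rows, so rows that do not move let the fingers close. It gives the time, the measured TCP pose, the force, the opening and the grip force at its end, in the units of the state.
- telemetry.read_state(): the state, without advancing time (a new reading comes with each control period).
- grab_frame(name): name is "side" or "top" or "wrist"; returns a dict with "frame" (420x560x3 uint8, blue, green, red), "depth" (420x560 float32, m along the optical axis (not along the pixel's ray), 0 where there is no reading), "fx", "fy", "cx", "cy" (pixels), "camera_from_world" (4x4, takes a point from world to camera coordinates); the wrist camera has in their place "mount" (4x4, takes a point from camera to tool coordinates, whose origin is the TCP and whose axes are the flange's). Camera axes: x right, y up, looking along -z (the intrinsics and any distortion apply to the point x, -y, -z); pixel columns grow to the right and rows downward; lengths in m; the calibration is good to about 2 mm. A picture is of the moment at which its call begins: read the wrist's pose just before it.
- sign_off(): hands the job in; it is judged then, once.
The state is a dict: "time_s": time; "qpos": joint angles; "dq": joint speeds; "tau": joint torques, N m; "ee_pos": TCP position; "tcp_rot": TCP orientation; "contact_force": force on the tool from outside, world axes, zero at the start; "wrist_torque": the same for the moment, N m; "grip_width": finger opening in m; "grasp_force": force on a finger pad.
Only numpy, scipy, OpenCV 4.12 (cv2) and the standard library are available. Lean on these libraries where they do the work, as an engineer would, in place of code of your own. Each camera call takes 0.05 s, during which the arm holds its last target. There are 200 camera calls.

## Working session

There is one attempt and no reset: what is moved stays moved. The work goes in short steps, Python scripts to look and compute and a shell command to move; the robot and the scene stay as the last step left them, time stands still between calls to the robot, and variables do not carry over. Pictures are saved under pics/ and viewed, at most 10 in all, crops included, and the job is handed in when it is done.

```bash
ls; mkdir -p pics; cat > h.py <<'E'
import numpy as np,cv2
from station import telemetry, grab_frame, sign_off, env
def cloud(f):
    d=f["depth"];v,u=np.mgrid[:d.shape[0],:d.shape[1]]
    p=np.stack([(u-f["cx"])/f["fx"]*d,-(v-f["cy"])/f["fy"]*d,-d,np.ones_like(d)],-1)
    T=np.linalg.inv(f["camera_from_world"]);return (p@T.T)[...,:3]
E
python3 - <<'E'
from h import *
f=grab_frame("top");cv2.imwrite("pics/top0.png",f["frame"]);np.savez("top0.npz",**f)
print([k for k in f],f["fx"],f["cx"]);s=telemetry.read_state();print(s)
P=cloud(f)
for r in range(20,420,60):print([tuple(np.round(P[r,c],3)) for c in range(20,560,130)])
E
```

```text
pics
['frame', 'depth', 'fx', 'fy', 'cx', 'cy', 'camera_from_world'] 536.2920850992514 286.3909742089689
{'time_s': 0.05, 'qpos': array([ 1.15207956,  0.46946081, -0.04856027,  1.53368675,  0.0241361 ,
        1.14100113, -0.08230579]), 'dq': array([ 1.76099442e-03, -6.02510158e-05, -1.49529104e-03, -2.08642641e-03,
        9.50739779e-04, -5.55077856e-04, -1.41563436e-04]), 'tau': array([ 2.94051461e-04, -5.09623754e+01, -8.17577052e-02, -2.37089092e+01,
       -6.17055176e-02,  3.44289711e-02,  5.16027251e-05]), 'ee_pos': array([ 0.25626581, -0.62381552,  0.22148932]), 'tcp_rot': array([-9.52651099e-04,  9.81063991e-01,  1.93681376e-01, -2.49582959e-04]), 'contact_force': array([ 0.32765103,  1.0001117 , -0.07835788]), 'wrist_torque': array([-0.02904817,  0.00444468,  0.00080136]), 'grasp_force': 0.0, 'grip_width': 0.08723176785773004}
[(np.float64(0.656), np.float64(0.285), np.float64(0.473)), (np.float64(0.836), np.float64(0.194), np.float64(0.165)), (np.float64(0.926), np.float64(-0.061), np.float64(-0.001)), (np.float64(0.858), np.float64(-0.333), np.float64(0.101)), (np.float6
[... 1149 characters left out ...]
.float64(-0.32), np.float64(-0.0)), (np.float64(0.359), np.float64(-0.591), np.float64(0.002))]
[(np.float64(0.269), np.float64(0.94), np.float64(-0.91)), (np.float64(0.256), np.float64(0.453), np.float64(-0.901)), (np.float64(0.244), np.float64(-0.029), np.float64(-0.902)), (np.float64(0.231), np.float64(-0.507), np.float64(-0.893)), (np.float64(0.218), np.float64(-0.989), np.float64(-0.903))]
[(np.float64(0.056), np.float64(0.919), np.float64(-0.896)), (np.float64(0.043), np.float64(0.449), np.float64(-0.905)), (np.float64(0.133), np.float64(-0.042), np.float64(0.006)), (np.float64(0.018), np.float64(-0.495), np.float64(-0.904)), (np.float64(0.006), np.float64(-0.966), np.float64(-0.907))]
```

View pics/top0.png

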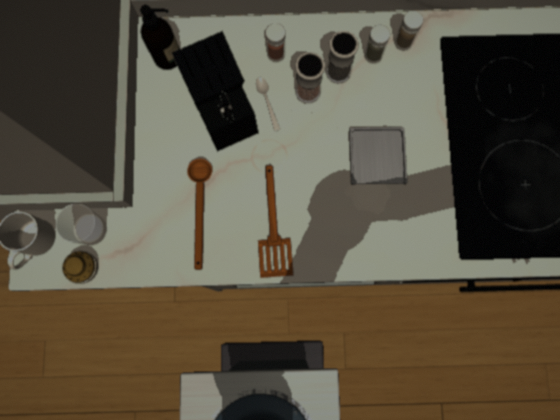

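The top view shows the turner with its handle end at about (269,166) and blade end at (276,276). The spoon's bowl is at (200,170) and its handle end at (199,267). The rest spans (350,128) to (406,184).

```bash
cat > m.py <<'E'
from h import *
def px2w(f,u,v,z):
    T=np.linalg.inv(f["camera_from_world"]);d=T[:3,:3]@[(u-f["cx"])/f["fx"],-(v-f["cy"])/f["fy"],-1];o=T[:3,3]
    return o+d*(z-o[2])/d[2]
def turner(f,box,zh=.014):
    hsv=cv2.cvtColor(f["frame"],cv2.COLOR_BGR2HSV);m=(hsv[...,1]>140)&((hsv[...,0]<15)|(hsv[...,0]>170))
    u0,v0,u1,v1=box;k=np.zeros_like(m);k[v0:v1,u0:u1]=1;m&=k;v,u=np.nonzero(m);return u,v
E
python3 - <<'E'
from m import *
f=dict(np.load("top0.npz"))
print(np.linalg.inv(f["camera_from_world"])[:3,3])
for n,box in (("turner",(225,155,300,285)),("spoon",(180,150,222,280))):
    u,v=turner(f,box);print(n,len(u),u.min(),u.max(),v.min(),v.max())
    h=(v>v.min()+3)&(v<v.min()+65) if n=="turner" else v>190
    W=np.array([px2w(f,a,b,.014)[:2] for a,b in zip(u[h],v[h])]);c=W.mean(0);d=np.linalg.svd(W-c,full_matrices=False)[2][0];d*=-np.sign(d[0]) if n=="turner" else np.sign(d[0])
    A=np.array([px2w(f,a,b,.008)[:2] for a,b in zip(u,v)]);s=(A-c)@d;print("c",c,"dir",d,np.arctan2(d[1],d[0]),"ext",s.min(),s.max(),"mid",c+d*(s.min()+s.max())/2, "ends",c+d*s.min(),c+d*s.max())
    print("width",np.ptp((W-c)@[-d[1],d[0]]))
# rest
g=f["frame"].astype(int);roi=(slice(110,205),slice(335,425))
hsv=cv2.cvtColor(f["frame"],cv2.COLOR_BGR2HSV)
for r in (140,157,175):print(g[r,340:416].sum(1)//3)
for c in (360,377,395):print(g[118:196,c].sum(1)//3)
big=cv2.resize(f["frame"][110:205,335:425],None,fx=6,fy=6,interpolation=cv2.INTER_CUBIC);cv2.imwrite("pics/rest.png",big)
f=grab_frame("side");cv2.imwrite("pics/side.png",f["frame"])
E
```

```text
[ 0.25845016 -0.06407482  1.12550034]
turner 1254 259 292 166 276
c [ 0.50050416 -0.03142317] dir [-0.99876217 -0.04974058] -3.0918315448837186 ext -0.07650172764461378 0.16008485385145582 mid [ 0.45876433 -0.03350191] ends [ 0.57691119 -0.02761793] [ 0.34061746 -0.03938589]
width 0.014685105330527259
spoon 1024 188 211 159 268
c [0.44165006 0.12168094] dir [ 0.9999124  -0.01323578] -0.013236166004199714 ext -0.08087391745268539 0.15499889884446358 mid [0.47870931 0.12119039] ends [0.36078323 0.12275137] [0.59663538 0.11962941]
width 0.014309372027457079
[141 140 141 142 141 142 140 128  97  72  76  84  87  95  99  99  99  99
  98  99  99  97  98  97  98  96  97  98  99  96  98  98  97  97  99  99
  98  99 100 100 100  99  98 101 100 101  99  99  99  98  99 100  99 100
  99  99 100  98  98 100  98  85  65  74  94 115 133 140 141 141 139 139
 140 141 139 140]
[141 141 142 143 142 142 142 140 125  88  66  78  91 100 103 102 101  99
  98 100 102 103 103 102 102 101 101 101 102 100 100 102 102 101 101 104
 103 105 103 102 103 103 102 102 103 103 104 104 102 102 102 100 101 103
 102 103 1
[... 644 characters left out ...]
01 100  92  77  75  80  83  82  82  83
  81  82  82  82  81  84]
[141 140 141 141 140 141 140 131 107  87  78  66  70  87  98  98  99 100
  99  98 100  98  99  99  99 100 101 101 101 101 102 102 101 102 103 102
 104 103 103 105 104 104 105 105 107 106 105 105 105 105 106 107 106 105
 105 105 107 106 105 106 106 105  96  77  59  57  70  81  82  82  83  82
  81  83  83  83  83  83]
[139 140 140 140 140 141 139 129 106  88  80  68  74  90  96  99  98  99
  98  98  98  99  99  99  99  99  99 100 100 100 100  99 100 101 102 100
 100 102 102 103 103 103 103 103 102 103 103 104 104 104 103 103 103 104
 104 104 105 103  99  84  65  58  58  58  55  56  66  75  78  76  77  76
  77  77  76  78  77  78]
```

View pics/rest.png

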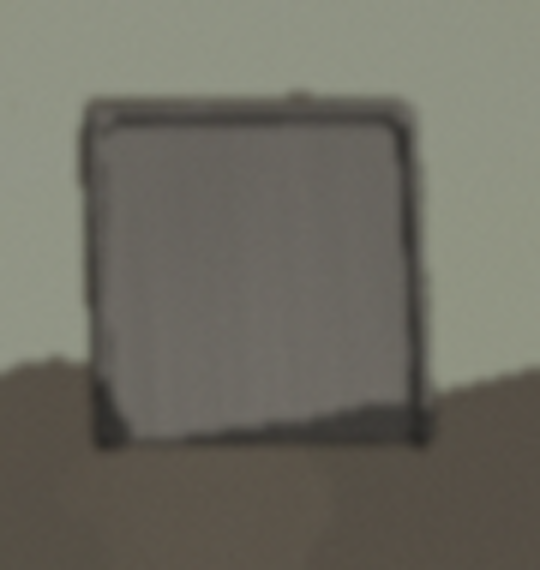

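View pics/side.png

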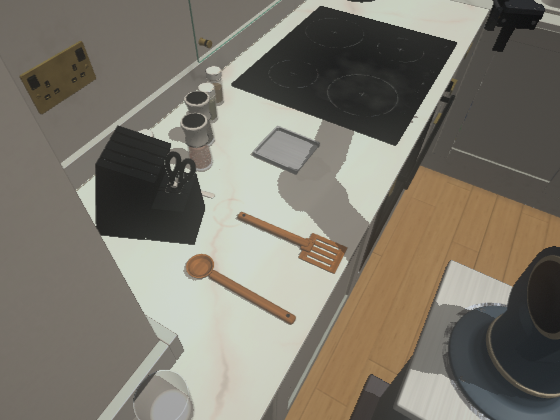

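The crop puts the rest's outer corners at about (349.5,126.7), (403.7,126.7), (351.2,184.2) and (406.7,184.2). The side view shows the layout is clear, with the gripper at the far right near (515,15).

```bash
cat >> m.py <<'E'
from scipy.spatial.transform import Rotation as R
def tool(s=None):
    s=s or telemetry.read_state();q=s["tcp_rot"];return s["ee_pos"],R.from_quat([q[1],q[2],q[3],q[0]]).as_matrix()
def togo(t,yyaw):
    p,M=tool();d=M.T@(np.array(t)-p)*100;a=np.arctan2(M[1,1],M[0,1]);e=(yyaw-a+np.pi)%(2*np.pi)-np.pi
    print("tcp",p.round(4),"yaw_y",a.round(3),"tilt",np.round(M[:,2],3),"tool shift cm",d.round(2),"twist",-e.round(3))
E
python3 - <<'E'
from m import *
f=dict(np.load("top0.npz"))
TL,TR=[px2w(f,u,126.7,.014)[:2] for u in (349.5,403.7)];BL,BR=[px2w(f,u,184.2,.009)[:2] for u in (351.2,406.7)]
print(TL,TR,BL,BR,"size",np.linalg.norm(TL-TR),np.linalg.norm(BL-BR),np.linalg.norm(TL-BL),np.linalg.norm(TR-BR))
l=TL-BL+TR-BR;w=TL-TR+BL-BR;a=np.arctan2(l[1],l[0]);b=np.arctan2(w[1],w[0])-np.pi/2;print("yaws",a,b)
y=(a+b)/2;x=np.array([np.cos(y),np.sin(y)]);print("centre",(TL+TR+BL+BR)/4-x*.0025,y)
togo([.459,-.0335,.15],-np.pi/2+.05)
E
python3 -m handwheel '[[0,0,0,0]]' -1 30
```

```text
[ 0.65867    -0.20588909] [ 0.65531932 -0.32373039] [ 0.53105696 -0.20379795] [ 0.52776145 -0.32241714] size 0.11788892589196664 0.11866496474842045 0.12763017375756167 0.1275646336650284
yaws -0.01334082667015598 -0.028099590811714092
centre [ 0.59070247 -0.26390685] -0.020720208740935036
tcp [ 0.2563 -0.6239  0.2216] yaw_y -1.181 tilt [-0.001  0.002 -1.   ] tool shift cm [ 41.18 -46.89   7.24] twist 0.34
time_s: 0.2
ee_pos: [0.2564, -0.6241, 0.2219]
tcp_rot: [-0.001, 0.981, 0.194, -0.0]
contact_force: [0.3, 1.0, -0.3]
grip_width: 0.087
grasp_force: 0.0
```

```bash
python3 -m handwheel '[[1.5,-1.7,0,0],[2.9,-3.3,0,0],[2.9,-3.3,0,0],[2.9,-3.3,0,0],[2.9,-3.3,0,0],[2.9,-3.3,0,0],[2.9,-3.3,0,0],[2.9,-3.3,0,0]]' && python3 -m handwheel '[[2.9,-3.3,0,0],[2.9,-3.3,0,0],[2.9,-3.3,0,0],[2.9,-3.3,0,0],[2.9,-3.3,0,0],[2.9,-3.3,0,0],[2.9,-3.3,0,0],[0,0,3,0.1]]' && python3 -m handwheel '[[0,0,2,0.12],[0,0,2,0.12],[0,0,0,0],[0,0,0,0]]' ; python3 - <<'E'
from m import *
f=grab_frame("wrist");cv2.imwrite("pics/w1.png",f["frame"]);print(f["mount"].round(3),f["fx"],f["cx"],f["cy"])
np.savez("w1.npz",p=tool()[0],M=tool()[1],**f)
togo([.459,-.0335,.15],-np.pi/2+.05)
E
```

```text
time_s: 1.0
ee_pos: [0.3642, -0.3104, 0.2226]
tcp_rot: [0.0, 0.981, 0.194, 0.0]
contact_force: [0.6, 0.1, 0.1]
grip_width: 0.0869
grasp_force: 0.0
time_s: 1.8
ee_pos: [0.4687, -0.0145, 0.1959]
tcp_rot: [-0.001, 0.989, 0.148, 0.006]
contact_force: [0.4, -0.4, -0.1]
grip_width: 0.0872
grasp_force: 0.0
time_s: 2.2
ee_pos: [0.464, -0.0212, 0.1528]
tcp_rot: [-0.0, 1.0, 0.026, -0.0]
contact_force: [-0.1, -0.3, 0.9]
grip_width: 0.0871
grasp_force: 0.0
[[-0.     0.953  0.302  0.083]
 [ 1.     0.     0.     0.   ]
 [ 0.     0.302 -0.953 -0.162]
 [ 0.     0.     0.     1.   ]] 294.8527970003682 280.5593391317911 206.0951210889882
tcp [ 0.4646 -0.0213  0.1534] yaw_y -1.519 tilt [ 0.001 -0.    -1.   ] tool shift cm [-0.62  1.19  0.34] twist 0.002
```

View pics/w1.png

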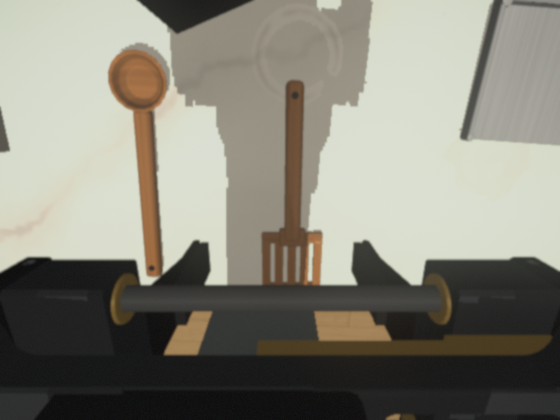

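The wrist view shows the turner's handle running from (294.5,82) to (293,230) between the open fingers. The spoon is well to the left, at about (148,190), and the rest is at upper right.

```bash
python3 - <<'E'
from m import *
f=dict(np.load("w1.npz"));T=np.eye(4);T[:3,:3]=f["M"];T[:3,3]=f["p"]
f["camera_from_world"]=np.linalg.inv(T@f["mount"])
for u,v in ((294.5,82),(293.5,150),(293,228),(465,138),(500,3)):print((u,v),px2w(f,u,v,.014).round(4))
E
```

```text
(294.5, 82) [ 0.576  -0.0292  0.014 ]
(293.5, 150) [ 0.5124 -0.0324  0.014 ]
(293, 228) [ 0.4278 -0.0373  0.014 ]
(465, 138) [ 0.5331 -0.2029  0.014 ]
(500, 3) [ 0.6497 -0.2059  0.014 ]
```

```bash
python3 -m handwheel '[[-0.5,1.4,1,0],[0,0,3,0],[0,0,3,0],[0,0,2,0],[0,0,1.5,0],[0,0,0,0],[0,0,0,0]]'; python3 - <<'E'
from m import *
togo([.459,-.0355,.005],-np.pi/2+.053)
E
```

```text
time_s: 2.95
ee_pos: [0.4598, -0.0363, 0.0479]
tcp_rot: [0.0, 1.0, 0.025, 0.0]
contact_force: [-0.1, 0.8, 0.5]
grip_width: 0.0871
grasp_force: 0.0
tcp [ 0.4598 -0.0363  0.0479] yaw_y -1.521 tilt [ 0.001 -0.    -1.   ] tool shift cm [-0.08 -0.09  4.29] twist -0.004
```

```bash
python3 -m handwheel '[[0,-0.1,2,0],[0,0,1.5,0],[0,0,0.7,0],[0,0,0,0],[0,0,0,0]]' && python3 -m handwheel '[[0,0,0,0],[0,0,0,0],[0,0,0,0],[0,0,0,0],[0,0,0,0],[0,0,0,0],[0,0,0,0],[0,0,0,0]]' 1 35
```

```text
time_s: 3.45
ee_pos: [0.4603, -0.0347, 0.0063]
tcp_rot: [0.0, 1.0, 0.025, 0.001]
contact_force: [0.2, -0.3, 0.2]
grip_width: 0.0871
grasp_force: 0.0
time_s: 4.25
ee_pos: [0.4596, -0.0346, 0.0055]
tcp_rot: [0.0, 1.0, 0.025, 0.0]
contact_force: [0.9, -0.4, -0.9]
grip_width: 0.0307
grasp_force: 0.0
```

Still closing, so I'll wait and then lift.

```bash
python3 -m handwheel '[[0,0,0,0],[0,0,0,0],[0,0,0,0],[0,0,0,0],[0,0,0,0],[0,0,0,0]]' && python3 -m handwheel '[[0,0,-0.5,0],[0,0,-1,0],[0,0,-2,0],[0,0,-2.5,0],[0,0,-3,0],[0,0,-2,0],[0,0,-1,0],[0,0,0,0]]'; python3 - <<'E'
from m import *
togo([.516,-.2624,.12],np.pi/2-.02)
print(telemetry.read_state()["qpos"].round(2))
E
```

```text
time_s: 4.85
ee_pos: [0.4596, -0.0346, 0.0055]
tcp_rot: [0.0, 1.0, 0.025, 0.0]
contact_force: [1.2, 0.2, -0.0]
grip_width: 0.0172
grasp_force: 35.0
time_s: 5.65
ee_pos: [0.4605, -0.0347, 0.1271]
tcp_rot: [0.0, 1.0, 0.025, 0.002]
contact_force: [0.6, -0.4, -0.2]
grip_width: 0.0181
grasp_force: 35.0
tcp [ 0.4605 -0.0347  0.1271] yaw_y -1.521 tilt [ 0.003 -0.001 -1.   ] tool shift cm [ 4.42 23.02  0.74] twist -3.072
[ 0.33  0.27 -0.41  2.11  0.15  0.79 -1.69]
```

```bash
python3 -m handwheel '[[0.4,2,0,0],[0.8,4,0,0],[0.8,4,0,0],[0.8,4,0,0],[0.8,4,0,0],[0.8,4,0,0],[0,1,0,0],[0,0,0,0]]' && python3 -m handwheel '[[0,0,0,-0.14],[0,0,0,-0.14],[0,0,0,-0.14],[0,0,0,-0.14],[0,0,0,-0.14],[0,0,0,-0.14],[0,0,0,-0.14],[0,0,0,-0.14]]' && python3 -m handwheel '[[0,0,0,-0.14],[0,0,0,-0.14],[0,0,0,-0.14],[0,0,0,-0.14],[0,0,0,-0.14],[0,0,0,-0.14],[0,0,0,-0.14],[0,0,0,-0.14]]' && python3 -m handwheel '[[0,0,0,-0.14],[0,0,0,-0.14],[0,0,0,-0.14],[0,0,0,-0.14],[0,0,0,-0.14],[0,0,0,-0.13],[0,0,0,0],[0,0,0,0]]'; python3 - <<'E'
from m import *
togo([.516,-.2624,.12],np.pi/2-.02)
f=grab_frame("wrist");cv2.imwrite("pics/w2.png",f["frame"]);np.savez("w2.npz",p=tool()[0],M=tool()[1],**f)
f=grab_frame("top");cv2.imwrite("pics/t2.png",f["frame"]);np.savez("t2.npz",**f)
E
```

```text
time_s: 6.45
ee_pos: [0.5138, -0.2638, 0.1239]
tcp_rot: [-0.0, 1.0, 0.023, -0.001]
contact_force: [-0.7, -0.1, -2.3]
grip_width: 0.0178
grasp_force: 35.0
time_s: 7.25
ee_pos: [0.5145, -0.2592, 0.1249]
tcp_rot: [-0.001, 0.831, 0.556, -0.0]
contact_force: [-0.1, -0.1, -0.6]
grip_width: 0.0173
grasp_force: 35.0
time_s: 8.05
ee_pos: [0.5145, -0.2593, 0.125]
tcp_rot: [-0.001, 0.409, 0.913, 0.0]
contact_force: [-0.2, -0.1, -0.1]
grip_width: 0.0174
grasp_force: 35.0
time_s: 8.85
ee_pos: [0.5147, -0.2605, 0.1252]
tcp_rot: [-0.0, 0.011, 1.0, 0.0]
contact_force: [0.1, -0.5, -1.2]
grip_width: 0.0173
grasp_force: 35.0
tcp [ 0.5147 -0.2605  0.1252] yaw_y 1.549 tilt [-0.001  0.001 -1.   ] tool shift cm [-0.13 -0.19  0.52] twist -0.002
```

View pics/w2.png

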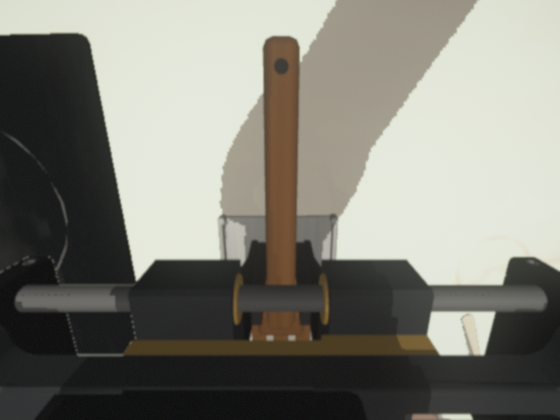

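View pics/t2.png

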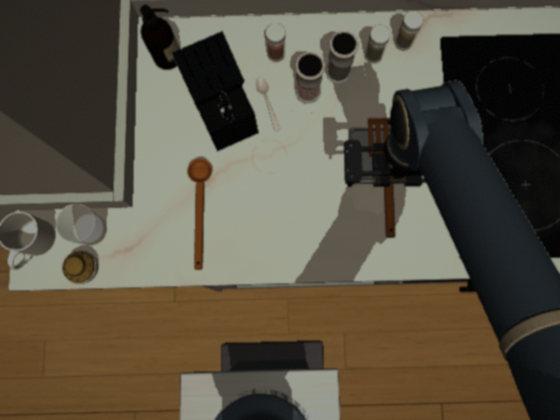

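The wrist view shows the handle pointing towards the robot, running straight from (281,40) to (281,320), with the rest's front corners at (221,216) and (336,216). The top view shows the blade over the rest at (378,130).

```bash
python3 - <<'E'
from m import *
f=dict(np.load("w2.npz"));T=np.eye(4);T[:3,:3]=f["M"];T[:3,3]=f["p"]
f["camera_from_world"]=np.linalg.inv(T@f["mount"])
for u,v,z in ((221,217,.014),(336,217,.014),(281.5,38,.133),(281.5,38,.125),(281,200,.133)):print((u,v),px2w(f,u,v,z).round(4))
P=cloud(f);
for v in range(50,260,40):print(v,P[v,276:287].mean(0).round(4))
E
```

```text
(221, 217) [ 0.5274 -0.3204  0.014 ]
(336, 217) [ 0.53   -0.2071  0.014 ]
(281.5, 38) [ 0.3975 -0.2583  0.133 ]
(281.5, 38) [ 0.3958 -0.2583  0.125 ]
(281, 200) [ 0.4761 -0.2603  0.133 ]
50 [ 0.4027 -0.2587  0.1341]
90 [ 0.4211 -0.2589  0.1481]
130 [ 0.439  -0.2595  0.1339]
170 [ 0.4594 -0.2599  0.1339]
210 [ 0.4816 -0.2604  0.1339]
250 [ 0.5058 -0.261   0.1338]
```

```bash
python3 -m handwheel '[[0,-0.1,1,0],[0,0,2.5,0],[0,0,2.5,0],[0,0,2.5,0],[0,0,1,0],[0,0,0,0],[0,0,0,0]]'; python3 - <<'E'
from m import *
togo([.516,-.262,.0095],np.pi/2-.02)
E
```

```text
time_s: 9.65
ee_pos: [0.5156, -0.263, 0.0312]
tcp_rot: [0.001, 0.011, 1.0, -0.0]
contact_force: [0.0, -1.3, -0.7]
grip_width: 0.0173
grasp_force: 35.0
tcp [ 0.5156 -0.263   0.0312] yaw_y 1.549 tilt [ 0.001 -0.    -1.   ] tool shift cm [-0.03  0.1   2.17] twist -0.002
```

```bash
python3 -m handwheel '[[0,0,1,0],[0,0,0.7,0],[0,0,0.2,0],[0,0,0.2,0],[0,0,0,0],[0,0,0,0]]'; python3 -c "
from m import *
togo([.516,-.262,.0095],np.pi/2-.02)"
```

```text
time_s: 10.25
ee_pos: [0.5152, -0.2631, 0.0097]
tcp_rot: [0.0, 0.011, 1.0, -0.0]
contact_force: [-0.1, -0.0, -0.2]
grip_width: 0.0177
grasp_force: 35.0
tcp [ 0.5152 -0.2631  0.0097] yaw_y 1.549 tilt [ 0.001 -0.    -1.   ] tool shift cm [-0.07  0.11  0.02] twist -0.002
```

```bash
python3 -m handwheel '[[0,0,0.1,0],[0,0,0,0],[0,0,0,0],[0,0,0,0],[0,0,0,0],[0,0,0,0],[0,0,0,0],[0,0,0,0]]' 0.2 && python3 -m handwheel '[[0,0,-1,0],[0,0,-2,0],[0,0,-3,0],[0,0,-4,0],[0,0,-4,0],[0,0,-3,0],[0,0,-1,0],[0,0,0,0]]' && python3 -m handwheel '[[-3,0,0,0],[-4,0,0,0],[0,0,0,0],[0,0,0,0]]'; python3 - <<'E'
from m import *
print(tool()[0])
f=grab_frame("wrist");cv2.imwrite("pics/w3.png",f["frame"]);np.savez("w3.npz",p=tool()[0],M=tool()[1],**f)
f=grab_frame("side");cv2.imwrite("pics/s3.png",f["frame"])
E
```

```text
time_s: 11.05
ee_pos: [0.515, -0.2631, 0.0086]
tcp_rot: [0.0, 0.011, 1.0, -0.0]
contact_force: [-0.0, -0.4, -0.1]
grip_width: 0.0348
grasp_force: 0.0
time_s: 11.85
ee_pos: [0.5159, -0.2631, 0.191]
tcp_rot: [0.002, 0.011, 1.0, -0.001]
contact_force: [-0.7, 0.1, -0.1]
grip_width: 0.0348
grasp_force: 0.0
time_s: 12.25
ee_pos: [0.5844, -0.2636, 0.1867]
tcp_rot: [-0.001, 0.01, 1.0, 0.001]
contact_force: [-0.2, 0.1, 0.1]
grip_width: 0.035
grasp_force: 0.0
[ 0.58441611 -0.26361853  0.18666878]
```

View pics/w3.png

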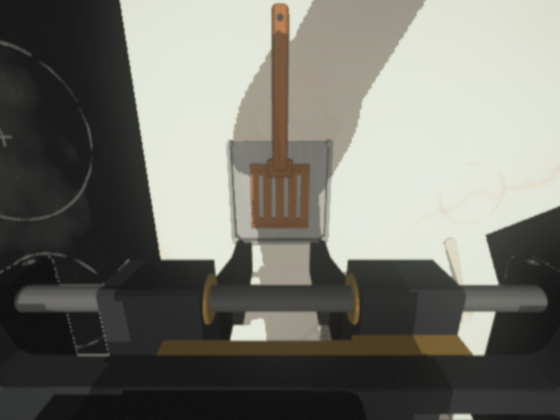

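View pics/s3.png

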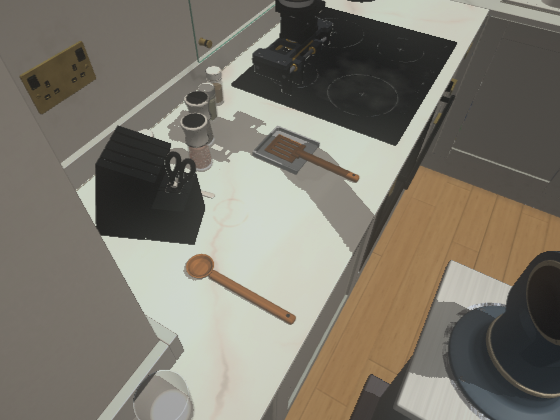

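The wrist view shows the blade (250–309, 163–228) flat and centred inside the rims (230–331, 141–241), with the handle out through the front. In the side view the spoon hasn't moved, and the gripper is clear of everything.

```bash
python3 -c "
from h import *
print(sign_off())"
```

```text
the job is handed in; nothing more can be done
None
```

I handed the job in at about 12 s: the turner lies flat on the rest with its blade inside the rims and its handle out through the open front, and the spoon looks unmoved in the last pictures. The hand-in returned no verdict.

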